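# Set the sprung dosing arm over the small beaker and hold it at its length ring

## Task

Slide the carriage of the dosing stand along its bars until the spout is in line with the smaller of the two beakers, leaving the arm drawn in while you do so. Then take the arm by its grip and pull it out of its sleeve against the spring until the raised ring on the rod stands at the sleeve's mouth, so that the spout is over the beaker. Do not disturb the vessels on the tray, and finish holding the arm out there: it springs back if let go, so the job ends with the grip still in the fingers.

Things in the scene. Friction and masses are not known exactly. Their poses are not given: they have to be found in the camera images.
- dosing_stand: Fixed stand: grey tray 260 (x) x 250 (y) x 6 mm, low rim, two end plates at y = +-113 mm, 122 mm high, two steel bars along y between them. Origin: centre of the underside, at worktop height. Its -x axis points to the front (to the robot, turned by up to 0.15 rad), y runs along the bars, z up. Three vessels stand on the tray in a row along y at about x = -85 mm, 75 mm apart, in any order.
- carriage (a joint): Position of the grey carriage along the bars, m, from -0.085 to +0.085: the y coordinate of carriage, arm and spout in the stand's frame (0 = middle). It slides with about 3 N of friction and stays where it is left.
- carriage_grip (a point): Point in the upright grey tab on top of the carriage: the tab is 14 mm thick along the stand's y, 30 mm long along x; its top is 20 mm above this point, and the sleeve's top 27 mm below it. At x = 98 mm, z = 172 mm in the stand's frame. Axes as the stand's.
- spout_arm (a joint): How far the arm is pulled out, m: 0 drawn in (where its spring holds it), 0.070 when the ring stands at the sleeve's mouth, end stop at 0.100. It moves along the stand's -x. The spring pulls back with 2.4 N at 0 and 6.6 N at 0.070, growing by 0.6 N per 10 mm.
- pull_grip: Grey grip block on the arm's rod: 16 mm thick along the stand's y, 26 mm long along x, 32 mm high, with a 26 mm wide, 5 mm thick flange at its front end. The body's own origin is a point 135 mm below the rod, not in the grip; use pull_grip_mid for its place.
- pull_grip_mid (a point): Point in the middle of the grip block, 13 mm below its top, 10 mm above the rod's axis, 37 mm in front of the sleeve's mouth when the arm is drawn in, 65 mm from and 27 mm lower than carriage_grip. At z = 145 mm in the stand's frame. It moves with the arm; axes as the stand's.
- spout_tip (a point): Lower end of the thin steel spout at the arm's front end, 48 mm in front of pull_grip_mid, at z = 109 mm. It moves with the arm; axes as the stand's.
- length_ring (a point): Centre of the raised rubber ring (14 mm diameter, 4 mm wide) on the 10 mm steel rod: the length mark. Inside the sleeve, unseen, while the arm is drawn in; 10 mm below and 107 mm behind pull_grip_mid.
- sleeve_mouth (a point): Centre of the front mouth of the aluminium sleeve (23 mm diameter collar) on the carriage, from which the rod comes out; 28 mm in front of and 37 mm below carriage_grip.
- beaker_small: The smaller of two clear beakers, 60 mm wide over its lip, 63 mm high: the one to serve. Loose. Origin: centre of its underside.
- beaker: The larger clear beaker, 68 mm wide, 86 mm high. Loose, to be left alone. Origin: centre of its underside.
- white_vial: Brown vial with a white cap, 21 mm wide, 51 mm high. Loose, to be left alone. Origin: centre of its underside.

How it is judged:
By the outcome, as a careful person would: the job done as asked, in the order asked, and still so for the second after the job is handed in, while the arm keeps its last pose, push and grip.
It also fails if it takes over 48 s, if anything falls off the work surface, if the arm or the gripper's body presses on something with over 40 N, if the wrist force passes 120 N, or if a joint passes its speed limit or range.

## Robot

A 6-joint arm with a two-finger parallel gripper is mounted at the origin on a cart in front of the work surface, level with it; the furniture and walls round the work are solid. World frame = base frame: x ahead of the robot, y to its left, z up, the work surface at z = 0. Lengths are in mm, angles in degrees, forces in N, time in s.
With the tool pointing down it reaches from about 350 to 850 mm from the base axis. Payload 8.1 kg.
Tool frame: the origin (TCP) lies between the finger pads; the fingertips stand 22 mm ahead of it and the grasp point (between the pads) lies 3 mm ahead of it; z points along the fingers, y is the line along which they close (so a half turn about z gives the same grasp; the last joint's range is limited). The gripper opens to 85 mm and grips with 20 to 120 N. Pads are 22 mm wide; open, the fingers measure 114 mm over their backs; the gripper's body (76 mm by 85 mm) begins 54 mm behind the grasp point. The pads swing forward as they close: fully open they stand 13 mm farther back than shut.
Start: joints at [66.841, 7.471, 85.268, -0, 87.261, -4.893], TCP at [188.035, 569.779, 222.592] pointing down, gripper open.
Joint ranges: [-169.43, 169.43], [-51.17, 129.36], [1.28, 143.12], [-76.62, 256.62], [0, 156.53], [-152.29, 152.29]. Speed limits (degrees/s): [136.94, 136.94, 159.86, 180, 180, 180].

## Interface

Orientations are given as [roll, pitch, yaw] about the fixed x, y, z axes, in that order (R = Rz(yaw) Ry(pitch) Rx(roll)).
In Python, from bench import r, vision gives the robot as it stands.
- The arm moves only by the tool step_arm, never from a script. Its argument "targets" is a list that holds one entry, the list of rows, each a list of 6 numbers: the shift along the world's x, y, z in mm, then the turn, a rotation vector about the world's x, y, z in rad. In form: [[[x, y, z, rx, ry, rz], ...]]. A call has 1 to 12 rows; each row is the pose to reach, as a shift and turn from the pose commanded when the call began; what a row does not reach only later rows make up. A row lasts 1/12 s, in which the tool goes at most 41.7 mm and 7.16 degrees, less where a joint would pass 70% of its speed; a pose out of reach is approached as far as the arm can. A call with a gripper value outside its range is refused whole. "fingers" is the gripper's target within -1 to 1 (shut at 1, half-way at 0, fully open at -1), set as the call begins (left out, the last holds). The fingers move at their own pace and stop on an object; "newtons" is the grip in N (left out, the last holds). Time passes only in rows, so rows that repeat a pose let the fingers close. It gives the time, the measured TCP pose, the force, the opening and the grip force at its end, in the units of the state.
- r.sense(): the state, without advancing time (a new reading comes with each control period).
- vision.snapshot(name): name is "scene" or "top"; returns a dict with "img" (384x512x3 uint8, blue, green, red), "mtx" (3x3 intrinsics, pixels), "eye" and "attitude" of the camera in the world. Camera axes: x right, y up, looking along -z (the intrinsics and any distortion apply to the point x, -y, -z); pixel columns grow to the right and rows downward; lengths in mm; the calibration is good to about 2 mm. A picture is of the moment at which its call begins. There is no depth.
- r.hand_in(): hands the job in; it is judged then, once.
The state is a dict: "time": time; "joint_pos": joint angles; "qd": joint speeds; "joint_efforts": joint torques, N m; "tool_pos": TCP position; "tcp_rot": TCP orientation; "ft_force": force on the tool from outside, world axes, zero at the start; "wrist_torque": the same for the moment, N m; "finger_gap": finger opening in mm; "grip_force": force on a finger pad.
Only numpy, scipy, OpenCV 4.12 (cv2) and the standard library are available. Lean on these libraries where they do the work, as an engineer would, in place of code of your own. Each camera call takes 0.05 s, during which the arm holds its last target. There are 200 camera calls.

## Working session

There is one attempt and no reset: what is moved stays moved. The work goes in short steps, Python scripts to look and compute and a tool call to move; the robot and the scene stay as the last step left them, time stands still between calls to the robot, and variables do not carry over. Pictures are saved under pics/ and viewed, at most 10 in all, crops included, and the job is handed in when it is done.

Besides the shell and the picture viewer there is one more tool, called after "Emit:" as name(argument=value, ...), one argument or row to a line, values as JSON. step_arm: Moves the arm, as the interface text tells. Its arguments: {"type":"object","properties":{"targets":{"type":"array"},"fingers":{"type":"number"},"newtons":{"type":"number"}},"required":["targets"]}

```bash
mkdir -p pics
python3 - <<'E'
from bench import r, vision
import cv2,numpy as np
for n in("scene","top"):
    s=vision.snapshot(n); cv2.imwrite(f"pics/{n}0.png",s["img"]); print(n,s["mtx"],s["eye"],s["attitude"],[k for k in s])
print(r.sense())
E
```

```text
scene [[443.35798309   0.         254.64866292]
 [  0.         443.35798309 188.66663294]
 [  0.           0.           1.        ]] [ 192.6060478  -888.4451657   614.59210982] [ 55.90436344   0.41463511 -29.6590372 ] ['img', 'mtx', 'eye', 'attitude']
top [[389.47481577   0.         259.8831592 ]
 [  0.         389.47481577 184.51920887]
 [  0.           0.           1.        ]] [ 462.90857144 -273.88068106  967.41584865] [  3.80295159   1.24374348 -91.02052356] ['img', 'mtx', 'eye', 'attitude']
{'time': 0.1, 'joint_pos': array([ 6.68413989e+01,  7.51037106e+00,  8.53227460e+01, -1.08219827e-03,
        8.72631615e+01, -4.89369701e+00]), 'qd': array([-0.10210107, -0.0925646 , -0.15935472, -0.09155234,  0.06231166,
        0.04202046]), 'joint_efforts': array([ 2.15638800e-03, -5.70939231e+01, -5.01950812e+01, -1.43592683e-05,
        7.89251615e-03, -2.23262134e-05]), 'tool_pos': array([187.83487725, 569.29760829, 221.65644851]), 'tcp_rot': array([-1.79903980e+02, -7.13632677e-03,  1.61735142e+02]), 'ft_force': array([ 0.33733866, -0.31737902,  0.44840894]), 'wrist_torque': array([-0.01221888,  0.00066756, -0.00468977]), 'grip_force': 0.0, 'finger_gap': 85.25369058913866}
```

View pics/scene0.png

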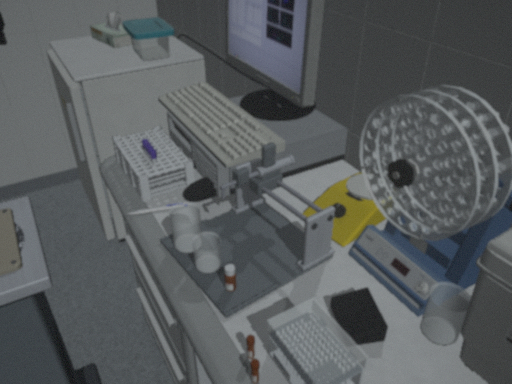

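View pics/top0.png

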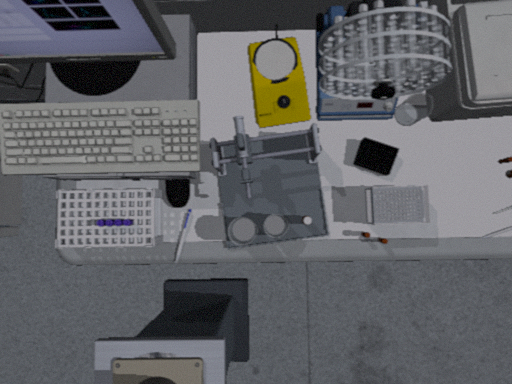

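The scene view shows the stand around (250,230), the vessels at (185,228), (207,250) and (230,277), and the carriage near the far/left end. The top view shows the tray corners around (215,140)–(325,240), with the large beaker at (242,230), the small beaker in the middle at (275,226) and the vial at (308,221). I'll crop closer.

Run:
```python
import cv2,numpy as np
t=cv2.imread("pics/top0.png")[110:255,195:345]
t=cv2.resize(t,None,fx=4,fy=4,interpolation=cv2.INTER_CUBIC)
s=cv2.imread("pics/scene0.png")[135:305,150:350]
s=cv2.resize(s,None,fx=4,fy=3.5,interpolation=cv2.INTER_CUBIC)
g=lambda i:cv2.convertScaleAbs(i,alpha=1.5,beta=10)
cv2.imwrite("pics/t1.png",g(t));cv2.imwrite("pics/s1.png",g(s))
```

```text
(no output)
```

View pics/t1.png

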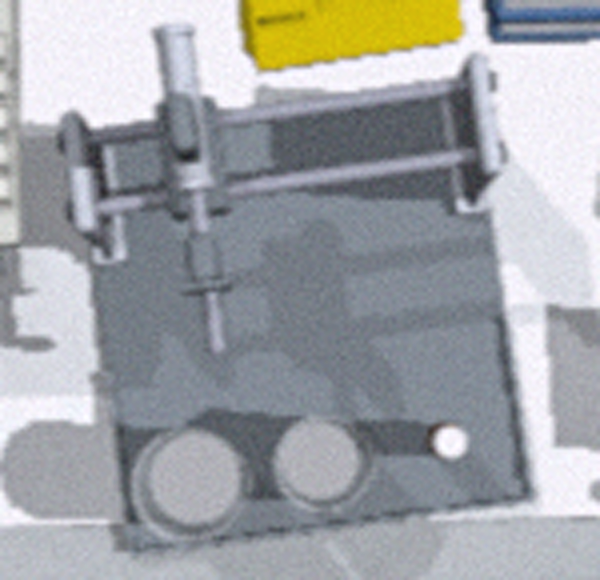

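View pics/s1.png

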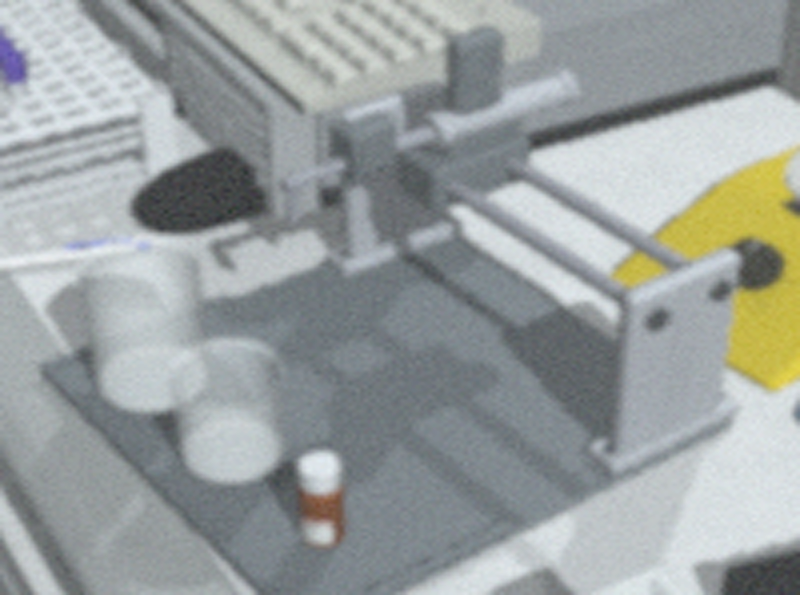

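```bash
cat > h.py <<'E'
import numpy as np
from scipy.spatial.transform import Rotation as R
from scipy.optimize import least_squares
from bench import r, vision
CAM={}
def cam(n):
    if n not in CAM: CAM[n]=vision.snapshot(n)
    return CAM[n]
def proj(n,P):
    s=cam(n); q=(np.atleast_2d(P)-s["eye"])@R.from_euler('xyz',s["attitude"],degrees=True).as_matrix()
    q=q*[1,-1,-1]; k=q@np.array(s["mtx"]).T; return k[:,:2]/k[:,2:]
def T(u,v): return [(u+.5)/4-.5+195,(v+.5)/4-.5+110]
def S(u,v): return [(u+.5)/4-.5+150,(v+.5)/3.5-.5+135]
def W(p,P):  # stand->world; p=x,y,yaw(rad)
    return R.from_euler('z',p[2]).apply(np.atleast_2d(P))+[p[0],p[1],0]
E
cat > fit.py <<'E'
from h import *
ob=[]
# (cam,pixel,stand point, depends on carriage?)
ob+=[('top',T(528,497),(-130,-125,8),0),('top',T(120,548),(-130,125,8),0),
('top',T(187,126),(98,0,192),1),('top',T(207,285),(17,0,150),1),('top',T(219,350),(-16,0,120),1),('top',T(195,187),(70,0,146),1),
('scene',S(45,370),(-130,125,8),0),('scene',S(475,40),(98,0,192),1),('scene',S(625,297),(73,-116,122),2),
('scene',S(290,185),(-16,0,130),1)]
print(cam('top')['eye'])
def pts(p): return [np.array(P,float)+[0,p[3]*(d==1),0] for _,_,P,d in ob]
def f(p):
    w=W(p,np.array(pts(p))); out=[]
    for i,(n,px,P,d) in enumerate(ob):
        if d==2: continue
        out.append(proj(n,w[i])[0]-px)
    return np.concatenate(out)
s=least_squares(f,[560,-230,0,50],loss='soft_l1')
print(np.round(s.x,3),np.degrees(s.x[2])); print(np.round(f(s.x).reshape(-1,2),1))
p=s.x
def tri(obs,z=None):
    g=least_squares(lambda q:np.concatenate([proj(n,q)[0]-px for n,px in obs]),[500,-230,30]); 
    return g.x,g.fun
# beaker bases, vial cap
for nm,obs in dict(small_base=[('top',T(318,460)),('scene',S(232,447))],small_lip=[('top',T(323,466)),('scene',S(231,365))],big_base=[('top',T(196,478)),('scene',S(150,377))],vial_cap=[('top',T(450,440)),('scene',S(320,463))]).items():
    x,e=tri(obs); l=R.from_euler('z',-p[2]).apply(x-[p[0],p[1],0]); print(nm,x.round(1),l.round(1),e.round(1))
for nm,P in dict(cg=(98,p[3],172),pg=(33,p[3],145)).items(): print(nm,W(p,P).round(1))
E
python3 fit.py
```

```text
[ 462.90857144 -273.88068106  967.41584865]
[ 513.446 -276.679   37.814   46.104] 2166.5595554700953
[[ 0.4  1.9]
 [ 0.9  2.6]
 [-1.3 -1.2]
 [ 0.1  0.3]
 [-0.2  0.1]
 [-0.   0.4]
 [-0.5 -2.7]
 [ 1.7 -2.7]
 [ 1.5  0.7]]
small_base [ 425.9 -286.5    8.7] [-88.1   0.3   8.7] [-0.3  0.8  0.7 -0. ]
small_lip [ 426.9 -289.3   70.4] [-87.4  -2.7  70.4] [ 0.  -0.1 -0.1  0. ]
big_base [ 415.  -211.1    8.3] [-90.3  76.4   8.3] [-0.5  1.3  1.2 -0. ]
vial_cap [ 437.6 -362.7   54.7] [-85.2 -76.8  54.7] [-0.4  1.   0.8 -0.1]
cg [[ 605.5 -219.7  172. ]]
pg [[ 541.  -227.1  145. ]]
```

Emit:
step_arm(
  targets=[
    [[0,0,33,0,0,0],[0,0,66,0,0,0],[0,0,99,0,0,0],[10,-20,128,0,0,0],[29,-55,128,0,0,0.03],[48,-90,128,0,0,0.06],[67,-125,128,0,0,0.09],[86,-160,128,0,0,0.12],[105,-195,128,0,0,0.15],[124,-230,128,0,0,0.18],[143,-265,128,0,0,0.21],[160,-300,128,0,0,0.24]],
  ],
  fingers=-0.2,
)

```text
time: 1.2
tool_pos: [348.5, 267.9, 350.5]
tcp_rot: [180.0, 0.0, 175.6]
ft_force: [0.8, 1.5, 0.7]
finger_gap: 51.2
grip_force: 0.0
```

Emit:
step_arm(
  targets=[
    [[18,-34,0,0,0,0.015],[36,-68,0,0,0,0.03],[54,-102,0,0,0,0.045],[72,-136,0,0,0,0.06],[90,-170,0,0,0,0.075],[108,-204,0,0,0,0.09],[126,-238,0,0,0,0.105],[144,-272,0,0,0,0.12],[162,-306,0,0,0,0.135],[180,-340,0,0,0,0.15],[198,-374,0,0,0,0.165],[216,-408,0,0,0,0.18]],
  ],
)

```text
time: 2.2
tool_pos: [564.5, -140.2, 350.3]
tcp_rot: [180.0, -0.0, -174.2]
ft_force: [-0.5, 0.7, 1.3]
finger_gap: 51.0
grip_force: 0.0
```

Emit:
step_arm(
  targets=[
    [[10,-20,0,0,0,0.01],[20,-40,0,0,0,0.015],[30,-60,0,0,0,0.015],[41,-80,0,0,0,0.015],[41,-82,-30,0,0,0.015],[41,-82,-60,0,0,0.015],[41,-82,-90,0,0,0.015],[41,-82,-105,0,0,0.015],[41,-82,-105,0,0,0.015],[41,-82,-105,0,0,0.015]],
  ],
)

```text
time: 3.03
tool_pos: [604.3, -219.9, 244.5]
tcp_rot: [179.9, -0.1, -173.3]
ft_force: [-0.5, 0.5, -0.6]
finger_gap: 51.3
grip_force: 0.0
```

Run:
```python
from h import *
import cv2
print(r.sense()["tool_pos"],r.sense()["tcp_rot"])
t=cam('top')["img"][85:255,185:345]; s=cam('scene')["img"][105:305,150:350]
t=cv2.resize(t,(480,510),interpolation=cv2.INTER_CUBIC)
cv2.imwrite("pics/t2.png",cv2.convertScaleAbs(t,alpha=1.5,beta=10))
s=cv2.resize(s,(600,600),interpolation=cv2.INTER_CUBIC)
cv2.imwrite("pics/s2.png",cv2.convertScaleAbs(s,alpha=1.5,beta=10))
```

```text
[ 604.31883414 -219.92421914  244.5080136 ] [ 1.79918518e+02 -1.36525975e-01 -1.73343070e+02]
```

View pics/s2.png

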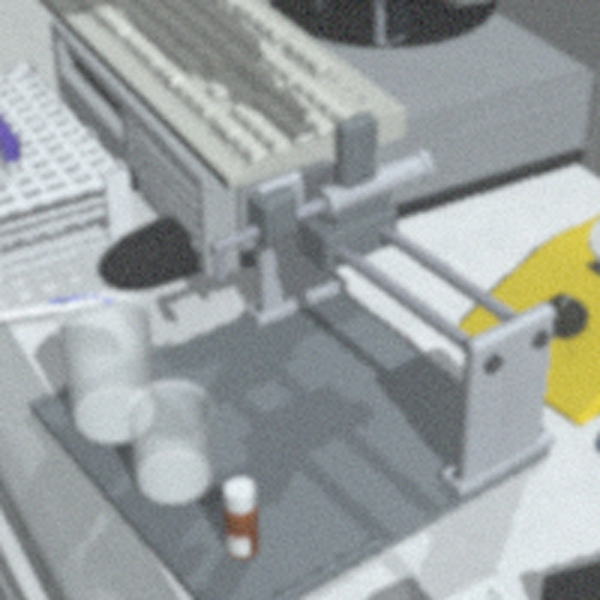

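The gripper does not appear in this view, although it should be over the tab. I'll check the top view.

Run:
```python
from h import *
import cv2
print(proj('scene',[[604,-220,222],[604,-220,300]]),cam('scene')['eye'],cam('scene')['attitude'],r.sense()['time'],r.sense()['tool_pos'])
a=cam('scene')["img"]; b=cv2.imread("pics/scene0.png"); print(np.abs(a.astype(int)-b).mean(), np.abs(cam('top')["img"].astype(int)-cv2.imread("pics/top0.png")).mean())
cv2.imwrite("pics/both3.png",cv2.resize(np.vstack([a,cam('top')['img']]),(400,600),interpolation=cv2.INTER_AREA))
```

```text
[[269.72225839 130.13360309]
 [270.2172897   92.35876138]] [ 192.6060478  -888.4451657   614.59210982] [ 55.90436344   0.41463511 -29.6590372 ] 3.1833 [ 606.08207853 -220.61657675  248.22294956]
4.726533677842882 20.79811774359809
```

View pics/both3.png

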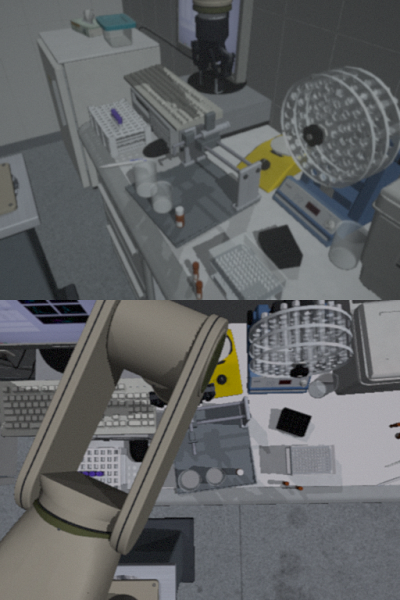

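Run:
```python
from h import *
import cv2
print(r.sense()['tool_pos'],r.sense()['joint_pos'],r.sense()['finger_gap'])
a=cam('scene')["img"][60:210,190:350]
for P in [(604,-220,222),(605.5,-219.7,192)]: print(proj('scene',P)-[190,60])
cv2.imwrite("pics/s4.png",cv2.convertScaleAbs(cv2.resize(a,(640,600),interpolation=cv2.INTER_CUBIC),alpha=1.8,beta=15))
```

```text
[ 606.09595623 -220.61230419  248.23785965] [-2.45542978e+01  1.37016216e+01  7.56114788e+01  7.03598142e-04
  9.04665798e+01 -1.21219184e+02] 51.52461872561953
[[79.72225839 70.13360309]]
[[80.10817964 83.42752369]]
```

View pics/s4.png

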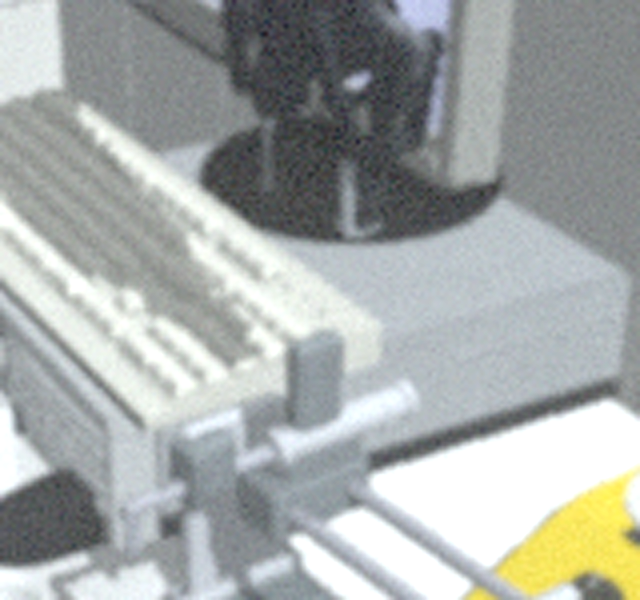

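Run:
```python
from h import *
s=r.sense(); Rm=R.from_euler('xyz',s['tcp_rot'],degrees=True)
print(s['tool_pos'],s['time'])
for y in(-26,26):
  for z in (0,10,22): print(y,z,(proj('scene',s['tool_pos']+Rm.apply([0,y,z]))[0]-[190,60])*4)
```

```text
[ 606.01773002 -220.58343266  248.01782821] 3.2833
-26 0 [357.68191586 250.06234852]
-26 10 [357.2514567 269.2263739]
-26 22 [356.74240093 291.88951745]
26 0 [291.13916017 213.45673746]
26 10 [291.15061241 232.09364623]
26 22 [291.16416355 254.14621316]
```

```bash
cat > sil.py <<'E'
from h import *
import cv2
s=r.sense(); print(s['tool_pos'],s['tcp_rot'],s['finger_gap'],s['ft_force'])
a=cv2.GaussianBlur(cam('scene')["img"],(3,3),0).astype(int); b=cv2.GaussianBlur(cv2.imread("pics/scene0.png"),(3,3),0).astype(int)
m=(np.abs(a-b).sum(2)>50).astype(np.uint8); m=cv2.morphologyEx(m,cv2.MORPH_OPEN,np.ones((2,2)))
for y in range(60,185,3): print(y,''.join('#' if v else '.' for v in m[y,225:315]))
E
python3 sil.py
```

```text
[ 605.82013869 -220.51986838  247.57075955] [-1.79911983e+02  1.44415663e-01 -1.73336107e+02] 50.98932905914076 [-0.35843248  0.45780414 -0.16136938]
60 ....................#############################################.........................
63 ....................##############################################........................
66 .....................##############################################.......................
69 ......................######################################################..............
72 .......................#####..################################################............
75 .......................#####..###############################################.............
78 ........................###...###############################################.............
81 ........................#######..######################..###################..............
84 .........................############.#####...######..#####################...............
87 .............................############......###########################................
90 .......
[... 2325 characters left out ...]
...................................
165 ..........................................................................................
168 ..........................................................................................
171 ..........................................................................................
174 ..........................................................................................
177 ..........................................................................................
180 ..........................................................................................
183 ..........................................................................................
```

Emit:
step_arm(
  targets=[
    [[0,0,-15,0,0,0],[0,0,-30,0,0,0],[0,0,-42,0,0,0],[0,0,-42,0,0,0],[0,0,-42,0,0,0]],
  ],
)

```text
time: 3.8
tool_pos: [604.5, -220.0, 202.9]
tcp_rot: [179.9, -0.1, -173.3]
ft_force: [0.1, 0.6, 0.1]
finger_gap: 51.5
grip_force: 0.0
```

Run:
```python
from h import *
import cv2
s=r.sense(); print(s['tool_pos'],s['tcp_rot'],s['ft_force']); Rm=R.from_euler('xyz',s['tcp_rot'],degrees=True)
for y in(-26,26): print((proj('scene',s['tool_pos']+Rm.apply([0,y,22]))[0]-[225,80])*[5,5])
a=cam('scene')["img"][80:190,225:345]
cv2.imwrite("pics/s5.png",cv2.convertScaleAbs(cv2.resize(a,(600,550),interpolation=cv2.INTER_CUBIC),alpha=2,beta=15))
```

```text
[ 604.50415306 -219.98124296  202.87141773] [ 1.79944763e+02 -8.90225406e-02 -1.73343218e+02] [0.14879362 0.57183599 0.14628418]
[263.83420701 368.05170841]
[184.415256   317.89723834]
```

View pics/s5.png

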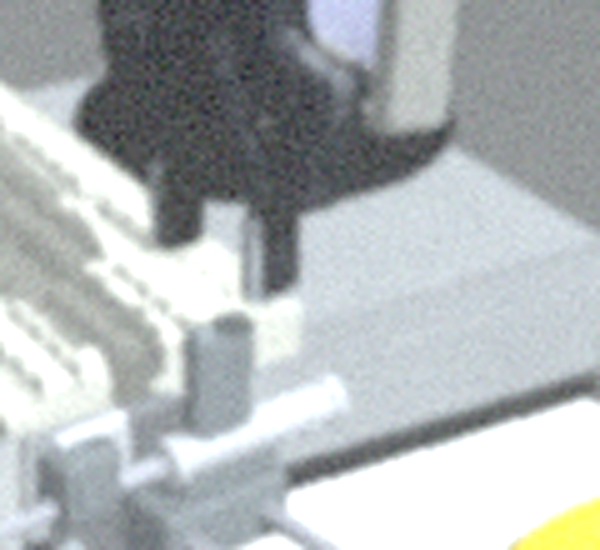

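The right fingertip is at (270,295), the left at (180,245), and the tab top at (220,325) between them. The tips look about 30 mm higher or farther than computed. I'll descend a little and let the gap reading decide.

Emit:
step_arm(
  targets=[
    [[0,0,-8,0,0,0],[0,0,-16,0,0,0],[0,0,-22,0,0,0],[0,0,-22,0,0,0],[0,0,-22,0,0,0]],
  ],
)

```text
time: 4.27
tool_pos: [604.5, -220.0, 180.7]
tcp_rot: [180.0, -0.1, -173.3]
ft_force: [0.6, 0.5, -1.1]
finger_gap: 51.5
grip_force: 0.0
```

Emit:
step_arm(
  targets=[
    [[0,0,0,0,0,0],[0,0,0,0,0,0],[0,0,0,0,0,0],[0,0,0,0,0,0],[0,0,0,0,0,0],[0,0,0,0,0,0]],
  ],
  fingers=1,
  newtons=30,
)

```text
time: 4.77
tool_pos: [605.3, -220.3, 182.2]
tcp_rot: [-180.0, 0.0, -173.3]
ft_force: [-0.4, 1.5, 3.8]
finger_gap: 11.7
grip_force: 29.5
```

Emit:
step_arm(
  targets=[
    [[0.5,-4,0,0,0,0],[0.9,-8,0,0,0,0],[1.4,-12,0,0,0,0],[1.8,-16,0,0,0,0],[2.3,-20,0,0,0,0],[2.8,-24,0,0,0,0],[3.2,-28,0,0,0,0],[3.7,-32,0,0,0,0],[4.1,-36,0,0,0,0],[4.6,-40,0,0,0,0],[5.1,-44,0,0,0,0],[5.1,-44,0,0,0,0]],
  ],
)

```text
time: 5.77
tool_pos: [610.7, -265.4, 182.2]
tcp_rot: [-179.9, 0.1, -173.4]
ft_force: [1.4, -0.7, 4.1]
finger_gap: 11.8
grip_force: 29.8
```

Run:
```python
from h import *
import cv2
s=r.sense(); print(s['tool_pos'],s['ft_force'],s['finger_gap'],s['grip_force'])
a=cam('scene')["img"][90:290,170:350]; b=cam('top')["img"][110:240,200:330]
a=cv2.resize(a,None,fx=2.2,fy=3,interpolation=cv2.INTER_CUBIC);b=cv2.resize(b,None,fx=3,fy=3,interpolation=cv2.INTER_CUBIC)
b=cv2.copyMakeBorder(b,0,600-b.shape[0],0,0,cv2.BORDER_CONSTANT)
cv2.imwrite("pics/s6.png",cv2.convertScaleAbs(np.hstack([a[:600],b]),alpha=1.7,beta=15)); print(a.shape)
```

```text
[ 610.71482838 -265.41483678  182.18218742] [ 1.44688287 -0.65092437  4.09357394] 11.778634723482044 29.84303891658783
(600, 396, 3)
```

View pics/s6.png

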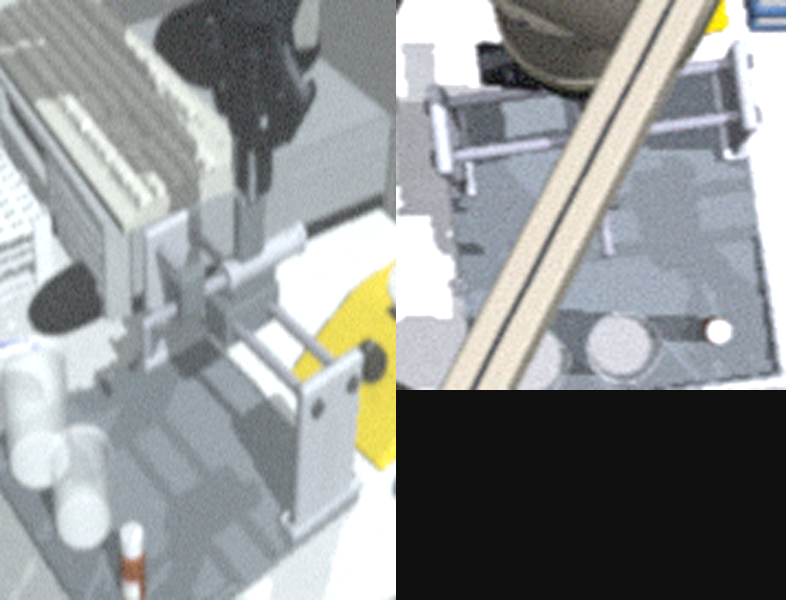

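The gripper holds the tab and the carriage has moved. The spout's front end is visible in the top view at crop (607,235), the beaker disc at (618,346). Now I'll compute the alignment.

```bash
sed -i 's/^print(np.round(s.x,3).*$//' fit.py
cat >> fit.py <<'E'
print('---')
import cv2
img=cam('top')['img'].astype(int).sum(2)
q=img[176:193,262:280]; print(q[::2])
U=lambda u,v:[(u-396+.5)/3-.5+200,(v+.5)/3-.5+110]
def at(px,z):
    g=least_squares(lambda a:proj('top',[a[0],a[1],z])[0]-px,[500,-230]).x
    return R.from_euler('z',-p[2]).apply([g[0]-p[0],g[1]-p[1],z])
print('spout front',at(U(607,252),120),'rod back',at(U(608,205),135))
print('disc',at(U(619,345),9),'lip',at(U(624,348),69))
print('start: spout',at(T(219,350),120), at(T(214,300),135),'lip',at(T(323,466),69),'disc',at(T(318,460),9),'bigdisc',at(T(196,478),9),'vial',at(T(450,440),57))
E
python3 fit.py
```

```text
[ 462.90857144 -273.88068106  967.41584865]
small_base [ 425.9 -286.5    8.7] [-88.1   0.3   8.7] [-0.3  0.8  0.7 -0. ]
small_lip [ 426.9 -289.3   70.4] [-87.4  -2.7  70.4] [ 0.  -0.1 -0.1  0. ]
big_base [ 415.  -211.1    8.3] [-90.3  76.4   8.3] [-0.5  1.3  1.2 -0. ]
vial_cap [ 437.6 -362.7   54.7] [-85.2 -76.8  54.7] [-0.4  1.   0.8 -0.1]
cg [[ 605.5 -219.7  172. ]]
pg [[ 541.  -227.1  145. ]]
---
[[373 376 378 372 387 381 342 282 221 207 227 217 244 246 256 248 256 247]
 [372 360 371 385 380 366 280 226 207 205 186 175 210 243 233 246 243 262]
 [372 366 389 395 356 271 207 230 250 248 255 271 269 286 284 274 275 266]
 [374 375 377 328 268 213 234 295 326 305 279 287 292 297 272 292 283 274]
 [384 377 339 260 215 205 245 302 323 313 274 284 290 283 285 281 281 271]
 [383 338 256 216 210 204 239 320 346 301 274 277 286 282 291 286 269 293]
 [351 265 237 208 233 233 259 321 367 350 319 280 263 274 283 279 286 287]
 [263 209 226 252 282 254 230 283 347 354 325 268 270 278 267 272 286 259]
 [219 229 231 229 274 258 227 277 343 361 271 237 243 255 253 227 248 247]]
spout front [-14.3254492    0.16262196 120.        ] rod back [ 18.25407468  -4.8871279  135.        ]
disc [-86.22667954  -0.49184165   9.        ] lip [-86.7157936   -3.40755807  69.        ]
start: spout [-15.82959751  45.67200625 120.        ] [ 10.49532929  44.18566839 135.        ] lip [-87.66506591  -2.60381994  69.        ] disc [-86.16617057  -0.80868086   9.        ] bigdisc [-87.24777513  74.71554049   9.        ] vial [-82.93914629 -77.85456009  57.        ]
```

Emit:
step_arm(
  targets=[
    [[0.1,-0.8,0,0,0,0],[0.2,-1.5,0,0,0,0],[0.2,-1.5,0,0,0,0],[0.2,-1.5,0,0,0,0]],
  ],
)

```text
time: 6.3
tool_pos: [610.7, -265.3, 182.2]
tcp_rot: [180.0, 0.0, -173.3]
ft_force: [2.1, 1.2, 6.9]
finger_gap: 11.6
grip_force: 30.2
```

Emit:
step_arm(
  targets=[
    [[0,0,0,0,0,0],[0,0,0,0,0,0],[0,0,0,0,0,0],[0,0,0,0,0,0],[0,0,0,0,0,0],[0,0,20,0,0,0],[0,0,45,0,0,0],[0,0,70,0,0,0],[-20,-2,70,0,0,0],[-45,-5,70,0,0,0],[-64.6,-7.4,70,0,0,0],[-64.6,-7.4,70,0,0,0]],
  ],
  fingers=-0.2,
)

```text
time: 7.3
tool_pos: [543.1, -273.8, 251.8]
tcp_rot: [-180.0, -0.1, -173.4]
ft_force: [-1.0, 0.7, 0.3]
finger_gap: 51.7
grip_force: 0.0
```

```bash
cat >> fit.py <<'E'
print('=====')
s=r.sense(); print(s['tool_pos'],s['tcp_rot'],s['finger_gap'])
a=cam('scene')["img"][90:250,190:350]
a=cv2.resize(a,(600,600),interpolation=cv2.INTER_CUBIC)
def mk(P,c):
    u=((proj('scene',P)[0]-[190,90]+.5)*3.75-.5).round(); print(u); cv2.circle(a,tuple(int(x) for x in u),4,c,1)
for P in [(98,-1.5,192),(20,-1.5,158),(46,-1.5,158),(-15,-1.5,109),(70,-1.5,146)]: mk(W(p,P)[0],(0,0,255))
Rm=R.from_euler('xyz',s['tcp_rot'],degrees=True)
for y in(-26,26): mk(s['tool_pos']+Rm.apply([0,y,22]),(0,255,0))
cv2.imwrite("pics/s7.png",cv2.convertScaleAbs(a,alpha=1.7,beta=10))
E
python3 fit.py | sed -n '/=====/,$p'
```

```text
=====
[ 545.41521164 -273.32607252  251.8154935 ] [-1.79990550e+02  2.59674979e-02 -1.73396763e+02] 51.27476980345047
[359. 237.]
[237. 342.]
[278. 325.]
[182. 445.]
[314. 330.]
[287. 229.]
[223. 188.]
```

View pics/s7.png

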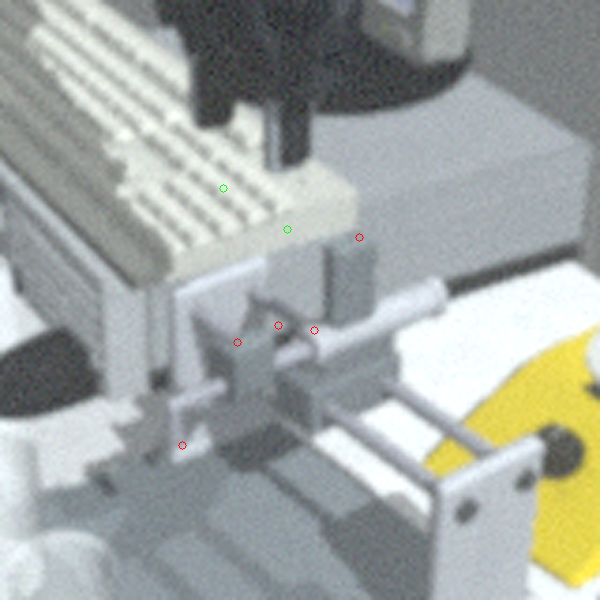

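The red marks match the stand: the grip flange is at (240,345) and the tab top at (350,240). The fingertips at (293,165) and (212,125) sit about 30 mm above the green prediction, so the real fingers end higher. I'll go lower on the grip by that much while watching the force.

Emit:
step_arm(
  targets=[
    [[0.5,-0.5,-20,0,0,0],[0.5,-0.5,-40,0,0,0],[0.5,-0.5,-60,0,0,0],[0.5,-0.5,-75,0,0,0],[0.5,-0.5,-85,0,0,0],[0.5,-0.5,-92,0,0,0],[0.5,-0.5,-100,0,0,0],[0.5,-0.5,-106,0,0,0],[0.5,-0.5,-106,0,0,0]],
  ],
  newtons=60,
)

```text
time: 8.15
tool_pos: [546.0, -273.4, 144.5]
tcp_rot: [180.0, -0.1, -173.3]
ft_force: [-1.3, -0.3, -0.6]
finger_gap: 51.6
grip_force: 0.0
```

Emit:
step_arm(
  targets=[
    [[0,0,-4,0,0,0],[0,0,-8,0,0,0],[0,0,-12,0,0,0],[0,0,-16,0,0,0],[0,0,-20,0,0,0],[0,0,-20,0,0,0]],
  ],
)

```text
time: 8.65
tool_pos: [545.7, -273.3, 124.4]
tcp_rot: [179.9, -0.1, -173.3]
ft_force: [-1.6, -0.3, -0.5]
finger_gap: 51.1
grip_force: 0.0
```

Run:
```python
from h import *
import cv2
s=r.sense(); print(s['tool_pos'],s['tcp_rot'],s['finger_gap'],s['ft_force'])
a=cam('scene')["img"][140:215,225:300]
cv2.imwrite("pics/s8.png",cv2.convertScaleAbs(cv2.resize(a,(600,600),interpolation=cv2.INTER_CUBIC),alpha=1.7,beta=10))
g=cam('scene')["img"].astype(int).sum(2)//3
for y in range(146,206,3): print(y,''.join(' .:-=+*#%@'[min(9,v//18)] for v in g[y,225:300]))
```

```text
[ 545.65353902 -273.33326937  124.41789191] [ 1.79946715e+02 -7.06867189e-02 -1.73345375e+02] 51.08762939148688 [-1.63729906 -0.25505314 -0.53836455]
146 ======--::...:-=-::..........::::.......::::---::-+*********+++++++++++++++
149 ========-:..:=**=-.:.....:.:.::::...:......::---==+********++++++++++++++++
152 --=======-:.:::::..............:::..:..:..:.:::--====++++====++++++++++++++
155 ==----===-:.:...:.......:......:::.........:.::::::--===-:::-====++++++++++
158 ======--=--::....:...........:....:.....::::...::::::-----:::-====+++++++++
161 ============---:.....:..:.:-==-:..::-=====-::::....:::::::::-====++++++++++
164 -===============-:.:....:.:-++=-:.::--::..:....:...::::::::---====+++++++++
167 ==+===++++======----::.....:-=+-::.::::::--::...:::.::::.::-=====++++++****
170 ++++==++++===------::......:-++=-::::.::====:.:.:..::.::.:--=====+**#######
173 ++++=+++++=-=-----::.......:-=+=---::.:.:::::...:::....::-======+########**
176 *+++==++++==-------::.:.....:------:::.....:...::::::.::-=++****##*****++**
179 ++++==++++==-------:::::.:----------::.:...:::::.::-==+********+++===+*#%%%
182 *+++=+++++=-=-------:---=======---:----::...:..:-=******++++=========+*#%%#
185 ++*+==++++=--=-------::::--====--:::-==-::.::::-==+++==================+##%
188 +*++==---------------::-:--------:-:-===-::.::::----===================+##%
191 +*++=-::::---------======-:-==--::::-===::::::::-==================++=++###
194 ++++=-------===+++++*+++=------------===-:::---===================---==+++*
197 ==========+***+++====---------=-------===---:-:--=================++*#*++==
200 ===========++===-==-------------=--------:---:--===-===++++++**##%%%%%%%%##
203 ===========++==--====--=---=--=----------===----===--=++==+++**###%%%%%%%%%
```

Emit:
step_arm(
  targets=[
    [[0,0,0,0,0,0],[0,0,0,0,0,0],[0,0,0,0,0,0],[0,0,0,0,0,0],[0,0,0,0,0,0],[0,0,0,0,0,0],[0,0,0,0,0,0]],
  ],
  fingers=1,
  newtons=60,
)

```text
time: 9.28
tool_pos: [546.5, -273.7, 126.1]
tcp_rot: [-180.0, 0.0, -173.3]
ft_force: [-1.7, 0.9, 4.8]
finger_gap: 14.8
grip_force: 59.3
```

Emit:
step_arm(
  targets=[
    [[-3,-0.3,0,0,0,0],[-6,-0.7,0,0,0,0],[-9,-1,0,0,0,0],[-12,-1.4,0,0,0,0],[-15,-1.7,0,0,0,0],[-18,-2.1,0,0,0,0],[-21,-2.4,0,0,0,0],[-24,-2.8,0,0,0,0],[-27,-3.1,0,0,0,0],[-30,-3.5,0,0,0,0],[-30,-3.5,0,0,0,0],[-30,-3.5,0,0,0,0]],
  ],
)

```text
time: 10.28
tool_pos: [516.4, -277.3, 126.1]
tcp_rot: [-180.0, 0.1, -173.4]
ft_force: [4.4, 0.9, 4.6]
finger_gap: 14.8
grip_force: 59.7
```

```bash
cat > ring.py <<'E'
from h import *
import cv2,sys
e=float(sys.argv[1]); p=[513.446,-276.679,.1147]; c=-1.0
s=r.sense(); print(s['tool_pos'],s['finger_gap'],s['grip_force'],s['ft_force'])
g=cam('scene')["img"].astype(int).sum(2)//3
print('mouth,grip back,front,ring,tip,tab',proj('scene',W(p,[(70,c,135),(46-e,c,135),(15-e,c,145),(140-e,c,135),(-15-e,c,109),(98,c,192)])).round(1).tolist())
for y in range(150,215,2): print(y,''.join(' .:-=+*#%@'[min(9,v//18)] for v in g[y,205:305]))
E
python3 ring.py 30
```

```text
[ 516.41849732 -277.34953621  126.09205975] 14.837236202044537 59.66544806957245 [4.44215684 0.90131495 4.61720533]
mouth,grip back,front,ring,tip,tab [[273.2, 182.2], [251.0, 191.5], [237.5, 192.7], [288.8, 175.6], [224.8, 213.9], [285.1, 152.7]]
150 *++=---=========-:::::.:...:...:...::::.....::::::---:::=+*********************+++++++++++++++++++++
152 +***+----========-:...:.:.......:...::::.:.:.::.::----::=+****************++++++===+++++++++++++++++
154 -=++*++=---=======-:.:.:..:.::::.::::::..:....:.:::-----+*********++*+++++++==++++++++++++++++++++++
156 =-==+**++=---======-:..:::...........:.:.....::.::::--==+***+++++++++++=====+++========+++++++++++++
158 +====+++**+=--=====-:...:::....:...:.:.::..:.:::::::---===+++++++++++++=---============+++++++++++++
160 +======++***+=---===-:.:.....:......::::......:.:.:::---===+++==+++++++=---============+++++++++++++
162 ==+++====++**++=---=-::.:......:........:...:....::::::---===----=+++++=---===========++++++++++++++
164 ====+++=-==++**++=----:...::......:..:::::::...:..::::::--==---::-=++++----===========+++++++++++++*
166 ======+=
[... 1912 characters left out ...]
---:--=--==---------=-==-------==-----====--===+++**##%%%%%%%%%%%%##*+
204 ###*+============+*++++***+=====---===++==----=--------:-:::--====--===++***+===++**##%%%%%%%%%%%%##
206 ###**+=============+=+***+=-=---=++*****+====------::::::::::::--===+**##%%###*+==+++**###%%%%%%%%%%
208 ##**+++===========++=+++==--====+********=-----:::-::::::::::-::--==+*#####%%###*+===+++**##%%%%%%%#
210 ###**+============+=====---===+*******++==-::::::::::::::::-:---======+**###%%%%###*++==+++**##%%##*
212 #####*+===========+==----======+*+++=======----:::::::::---==============+*#####%#%###++==+++***##*+
214 ####***+=======-==+==---===-=================---:-::-:---==================++*###%#%%%%##*+==+++***+
```

Emit:
step_arm(
  targets=[
    [[-4,-0.5,0,0,0,0],[-8,-0.9,0,0,0,0],[-12,-1.4,0,0,0,0],[-16,-1.8,0,0,0,0],[-20,-2.3,0,0,0,0],[-24,-2.8,0,0,0,0],[-28,-3.2,0,0,0,0],[-32,-3.7,0,0,0,0],[-36,-4.1,0,0,0,0],[-39.5,-4.6,0,0,0,0],[-39.5,-4.6,0,0,0,0],[-39.5,-4.6,0,0,0,0]],
  ],
)

```text
time: 11.33
tool_pos: [477.3, -282.0, 126.1]
tcp_rot: [-179.9, 0.1, -173.4]
ft_force: [6.5, -0.4, 3.6]
finger_gap: 15.0
grip_force: 59.5
```

```bash
python3 ring.py 70
python3 - <<'E'
from h import *
g=cam('top')["img"].astype(int).sum(2)//3
p=[513.446,-276.679,.1147]
print(proj('top',W(p,[(70,-1,135),(-85,-1,120),(-85,-1,69)])).round(1).tolist())
for y in range(150,240,2): print(y,''.join(' .:-=+*#%@'[min(9,v//18)] for v in g[y,240:310]))
E
```

```text
[ 477.26030229 -282.03980134  126.10160344] 14.95824691564664 59.450570940971375 [ 6.47074968 -0.43025972  3.57507359]
mouth,grip back,front,ring,tip,tab [[273.2, 182.2], [233.7, 198.7], [219.4, 200.2], [273.2, 182.2], [206.5, 221.8], [285.1, 152.7]]
150 .:::::.:....:..::.:...:.:::::::::::=*##*+++*#####*******************************++++++++++++++++++++
152 ..::::...:..:.....:....:..::::::.::-+####*+********************************+++++++++++++++++++++++++
154 ....::.....:............::::::::::.:=*###****************************+++++++++++++++++++++++++++++++
156 :::.:....:....:.:..:.....:::::::--::-=**********************+++++++++++====++++++=====++++++++++++++
158 ::.:...........::::::....:::::-----::-+**************##**++++++++++++++=--============++++++++++++++
160 -:........:...:.::.:::.....::::----:-=+********########**++++++++++++++=---===========++++++++++++++
162 =:..:.........:..:::.:...:..::::----=++*****#######******++++++++++++++=---===========++++++++++++++
164 =-:......:.:..:.::::::.:...:::::---=-=+*#####*******+***+++++++++++++++=--============++++++++++++**
166 ==-:.
[... 5339 characters left out ...]
+++++++*+*****+******+=:.
222 **+=-:.::::----------=-=======+==+=+=+++++++++++++++++**++*****++=::::
224 *****+=-::::::-:-------============+==+++++++++++++++++*++***++=-:.:-+
226 ********+=::::::----------==-==========++===++++++++++++++++=+=:..:=+*
228 ***********+-::::::-::------================+=+++++++++===---::..:=+**
230 **************=-::::::::-------================+=+=+++==----::.::=+***
232 **************+==-:.::::::-:-----=-===============---------::::-+*****
234 *************++=--:-::::::::-:---------------------------:...:=+******
236 ************+=++=======-::.:::::-:--::---:-------------:::.:-=*******+
238 **********+==++======-===--:::::::::--:---------------:..::-+*******+-
```

Run:
```python
from h import *
import cv2
im=np.mean([vision.snapshot('scene')['img'].astype(float) for _ in range(12)],0); CAM['scene']=vision.snapshot('scene')
g=im.mean(2).astype(np.float32); p=[513.446,-276.679,.1147]; xs=np.arange(30,100,3)
for z in (131,135,139,143):
    u=proj('scene',W(p,[(x,-1.2,z) for x in xs])).astype(np.float32)
    print(z,[(int(x),int(v)) for x,v in zip(xs,cv2.remap(g,u[:,0],u[:,1],cv2.INTER_LINEAR)[:,0])])
print(np.round(g[176:192,255:282]).astype(int))
b=cv2.imread('pics/scene0.png'); a=im.astype(np.uint8)
for n,(x0,x1,y0,y1) in dict(vial=(220,240,260,292),small=(192,224,245,275),big=(170,192,225,255)).items():
    m=cv2.matchTemplate(a[y0-6:y1+6,x0-6:x1+6],b[y0:y1,x0:x1],cv2.TM_CCOEFF_NORMED); print(n,np.array(cv2.minMaxLoc(m)[3])-6,m.max())
s=r.sense(); print(s['time'],s['tool_pos'],s['ft_force'],s['grip_force'])
```

```text
131 [(30, 94), (33, 95), (36, 95), (39, 96), (42, 95), (45, 93), (48, 93), (51, 94), (54, 93), (57, 94), (60, 93), (63, 92), (66, 87), (69, 76), (72, 84), (75, 113), (78, 124), (81, 122), (84, 121), (87, 123), (90, 122), (93, 123), (96, 122), (99, 123)]
135 [(30, 113), (33, 112), (36, 113), (39, 113), (42, 114), (45, 113), (48, 113), (51, 113), (54, 114), (57, 113), (60, 113), (63, 109), (66, 96), (69, 76), (72, 97), (75, 124), (78, 129), (81, 129), (84, 130), (87, 129), (90, 127), (93, 124), (96, 125), (99, 125)]
139 [(30, 107), (33, 108), (36, 111), (39, 112), (42, 112), (45, 111), (48, 111), (51, 110), (54, 111), (57, 109), (60, 105), (63, 93), (66, 74), (69, 83), (72, 118), (75, 128), (78, 128), (81, 127), (84, 120), (87, 110), (90, 101), (93, 100), (96, 100), (99, 104)]
143 [(30, 85), (33, 94), (36, 99), (39, 93), (42, 82), (45, 77), (48, 77), (51, 74), (54, 75), (57, 71), (60, 70), (63, 66), (66, 78), (69, 108), (72, 120), (75, 119), (78, 114), (81, 101), (84, 86), (87, 80), (90, 80), (93, 79), (96, 80), (99, 79)]
[[ 74  69  70  69  71  79  91  98  99  96  91  77  65  63  65  7
[... 1210 characters left out ...]
14 112 105 100  94  87  82  75  70  69  67
   68  73  78  80  81  80  80  79  79]
 [107 111 115 115 114 113 109 105  97  91  83  81  80  78  76  76  72  69
   66  67  68  72  77  79  80  79  79]
 [115 115 113 112 108 104  98  90  79  72  70  75  78  80  78  78  76  75
   71  69  70  72  76  78  79  79  80]
 [113 111 105 100  94  88  83  79  67  59  63  70  76  77  78  78  78  77
   77  77  75  76  78  77  79  82  84]
 [104  98  91  84  79  76  77  78  69  59  56  62  68  73  76  78  78  79
   78  78  79  80  80  82  85  85  86]]
vial [0 0] 0.980007
small [0 0] 0.992607
big [0 0] 0.99575347
12.0833 [ 477.50464627 -282.0155635   126.11822062] [7.14511308 0.35053682 4.01053385] 59.4372832775116
```

```bash
python3 -c "
from bench import r
print(r.hand_in())"
```

```text
the job is handed in; nothing more can be done
None
```

I slid the carriage in line with the small beaker (within about 1 mm by my measurement) and pulled the arm out about 70 mm, so the ring stands at the sleeve's mouth; I handed in with the grip still held at about 59 N and no vessel visibly moved, though the judge's verdict was not shown.

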